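# Put the microscope objectives away in their storage cups

## Robot

A 6-joint arm with a two-finger parallel gripper is mounted at the origin on the work surface. World frame = base frame: x ahead of the robot, y to its left, z up, the work surface at z = 0. Lengths are in m, angles in rad, forces in N, time in s.
With the tool pointing down it reaches from about 0.375 to 0.975 m from the base axis. Payload 3.8 kg.
Tool frame: the origin (TCP) lies on the centre line of the jaws, within the pads' length; the fingertips stand 14 mm ahead of it and the grasp point (between the pads) lies 5 mm behind it (bot.finger_overhang is the distance from the TCP to the fingertips, in m); y points along the fingers, x is the direction in which the jaws open and shut, and the axes are right-handed (so a half turn about y gives the same grasp; the last joint's range is limited). The gripper opens to 85 mm and grips with 20 to 120 N. Pads are 22 mm wide; open, the fingers measure 114 mm over their backs; the gripper's body (76 mm by 85 mm) begins 54 mm behind the grasp point. The pads swing forward as they close: fully open they stand 13 mm farther back than shut.
Start: joints at [1.313, 0.264, 1.604, -0, 1.274, -0.037], TCP at [0.148, 0.659, 0.245] pointing down, gripper open.
Joint ranges: [-2.63, 2.63], [-0.94, 2.18], [0.31, 2.57], [-1.31, 4.45], [0, 2.66], [-2.55, 2.55]. Speed limits (rad/s): [2.57, 2.57, 3.14, 3.14, 3.14, 3.14].

## Interface

Orientations are given as a rotation vector (axis times angle).
In Python, from workcell import readout, read_camera, bot, spotter gives the robot as it stands.
- The arm moves only by the tool jog_arm, never from a script. Its argument "increments" is a list of rows, each a list of 7 numbers: the shift along the tool's x, y, z in m, then the turn, a rotation vector about the tool's x, y, z in rad, then the opening, from 0 (shut) to 1 (fully open). A call has 1 to 10 rows; each row shifts and turns the pose as measured when the row begins, along the tool's axes as they then stand; what a row does not reach is not made up. A row lasts 1/8 s, in which the tool goes at most 62.5 mm and 10.7 degrees, less where a joint would pass 70% of its speed; a pose out of reach is approached as far as the arm can. A call with a gripper value outside its range is refused whole. The fingers move at their own pace and stop on an object; "force" is the grip in N (left out, the last holds). Time passes only in rows, so rows that do not move let the fingers close. It gives the time, the measured TCP pose, the force and the opening at its end, in the units of the state.
- readout.read_state(): the state, without advancing time (a new reading comes with each control period).
- read_camera(name): name is "scene" or "top"; returns a dict with "img" (384x512x3 uint8, blue, green, red), "range_z" (384x512 float32, m along the optical axis (not along the pixel's ray), 0 where there is no reading), "fx", "fy", "cx", "cy" (pixels), "world_from_camera" (4x4, takes a point from camera to world coordinates). Camera axes: x right, y down, z forward; pixel columns grow to the right and rows downward; lengths in m; the calibration is good to about 2 mm. A picture is of the moment at which its call begins.
- bot.finish_job(): hands the job in, once; it reports no verdict.
Trained networks look in a picture, given as the dict that the camera call returned (one of the last four; its "shot" number tells which), for a name from the list of things; names that differ only in an ending like _2 or _b are one class to them, and where a whole thing is asked for, a point or a joint stands for the part that bears it (a point fixed in the world has none). Each returns a list of dicts, best first, with "p" (0 to 1); they miss things now and then, are a little off and sometimes report something else, mostly with a low value. They report only what shows in the picture. A call takes as long as a camera call. They do not tell look-alikes from the thing itself.
- spotter.masks_of(picture, thing): "mask" (384x512 bool, what is visible of it) and "location" ([column, row] in pixels, amid what is visible of it).
- spotter.spot_point(picture, thing): "location" ([column, row] in pixels: a listed point, or the origin of a listed thing).
The state is a dict: "time": time; "q": joint angles; "joint_vel": joint speeds; "joint_torque": joint torques, N m; "tool_pos": TCP position; "tcp_rot": TCP orientation; "wrist_force": force on the tool from outside, world axes, zero at the start; "torque": the same for the moment, N m; "width": opening from 0.0 (shut) to 1.0 (fully open).
Only numpy, scipy, OpenCV 4.12 (cv2) and the standard library are available. Lean on these libraries where they do the work, as an engineer would, in place of code of your own. Each camera call takes 0.05 s, during which the arm holds its last target. There are 200 camera calls.

## Task

Put the four steel microscope objectives away, each standing upright, nose up, on the floor of the light-grey storage cup of its own size: the thinnest in the narrowest cup, the next in the next, up to the thickest in the widest. Set each one down gently instead of dropping it, do not knock any over, and leave the two eyepieces with the black rubber cups where they stand.

Things in the scene. Friction and masses are not known exactly. Their poses are not given: they have to be found in the camera images.
- objective_thin: the thinnest and tallest of the four microscope objectives: a loose bright steel barrel with two darker rings, standing upright on the bench, diameter 24 mm, 62 mm high in all; the barrel is straight for the lower 47 mm, above that the nose tapers to 9 mm with a dark lens, three quarters of that width, on top. Origin: centre of its underside, z up along its axis. Mass about 70 g.
- cup_thin: the narrowest of the four round light-grey storage cups, fixed to the bench: outside diameter 46 mm, inside 38 mm, rim 10 mm above the bench, dark grey inner floor 4 mm above the bench. It belongs to the 24 mm objective. Origin: centre of its underside, at bench height, z up.
- objective_slim: the second thinnest of the four microscope objectives: a loose bright steel barrel with two darker rings, standing upright on the bench, diameter 32 mm, 52 mm high in all; the barrel is straight for the lower 40 mm, above that the nose tapers to 15 mm with a dark lens, three quarters of that width, on top. Origin: centre of its underside, z up along its axis. Mass about 100 g.
- cup_slim: the second narrowest of the four round light-grey storage cups, fixed to the bench: outside diameter 54 mm, inside 46 mm, rim 10 mm above the bench, dark grey inner floor 4 mm above the bench. It belongs to the 32 mm objective. Origin: centre of its underside, at bench height, z up.
- objective_stout: the second thickest of the four microscope objectives: a loose bright steel barrel with two darker rings, standing upright on the bench, diameter 41 mm, 44 mm high in all; the barrel is straight for the lower 33 mm, above that the nose tapers to 24 mm with a dark lens, three quarters of that width, on top. Origin: centre of its underside, z up along its axis. Mass about 140 g.
- cup_stout: the second widest of the four round light-grey storage cups, fixed to the bench: outside diameter 63 mm, inside 55 mm, rim 10 mm above the bench, dark grey inner floor 4 mm above the bench. It belongs to the 41 mm objective. Origin: centre of its underside, at bench height, z up.
- objective_broad: the thickest and shortest of the four microscope objectives: a loose bright steel barrel with two darker rings, standing upright on the bench, diameter 50 mm, 36 mm high in all; the barrel is straight for the lower 27 mm, above that the nose tapers to 38 mm with a dark lens, three quarters of that width, on top. Origin: centre of its underside, z up along its axis. Mass about 170 g.
- cup_broad: the widest of the four round light-grey storage cups, fixed to the bench: outside diameter 72 mm, inside 64 mm, rim 10 mm above the bench, dark grey inner floor 4 mm above the bench. It belongs to the 50 mm objective. Origin: centre of its underside, at bench height, z up.
- eyepiece_1: a microscope eyepiece, one of an identical pair, to be left alone: loose, standing upright on the bench, 48 mm high, grey plastic body 38 mm in diameter with a flared black rubber cup of 44 mm, hollow at the top. Origin: centre of its underside.
- eyepiece_2: a microscope eyepiece, one of an identical pair, to be left alone: loose, standing upright on the bench, 48 mm high, grey plastic body 38 mm in diameter with a flared black rubber cup of 44 mm, hollow at the top. Origin: centre of its underside.
Mind the look-alikes: they are no part of the job. Leave any orange or red look-alike of the objective_thin alone.

How it is judged:
At the end, for the whole second after the job is handed in: Each of the four objectives stands in its own cup: centre within 9 mm of the cup's centre, its underside on the cup's floor (less than 7.5 mm above the bench, floor at 4 mm), within 0.12 rad of upright, released and at rest. Both eyepieces stand upright within 15 mm of where they started (horizontal distance between objective_thin and cup_thin below 0.009 m and z of objective_thin in the frame of cup_thin below 0.0075 m and angle between each of objective_thin, objective_slim, objective_stout, objective_broad, eyepiece_1, eyepiece_2's own z axis and vertical below 0.12 rad and linear speed of each of objective_thin, objective_slim, objective_stout, objective_broad below 0.01 m/s and angular speed of each of objective_thin, objective_slim, objective_stout, objective_broad below 0.1 rad/s and contact force between the fingers and objective_thin below 0.05 N and horizontal distance between objective_slim and cup_slim below 0.009 m and z of objective_slim in the frame of cup_slim below 0.0075 m and contact force between the fingers and objective_slim below 0.05 N and horizontal distance between objective_stout and cup_stout below 0.009 m and z of objective_stout in the frame of cup_stout below 0.0075 m and contact force between the fingers and objective_stout below 0.05 N and horizontal distance between objective_broad and cup_broad below 0.009 m and z of objective_broad in the frame of cup_broad below 0.0075 m and contact force between the fingers and objective_broad below 0.05 N and distance of each of eyepiece_1, eyepiece_2 from where it was at the start of the episode below 0.015 m); the robot touches nothing.
It fails at once if an objective is let go more than about 2 cm above the surface under it ((height (world z) of objective_thin above 0.028 m and contact force between the fingers and objective_thin below 0.02 N) or (height (world z) of objective_slim above 0.028 m and contact force between the fingers and objective_slim below 0.02 N) or (height (world z) of objective_stout above 0.028 m and contact force between the fingers and objective_stout below 0.02 N) or (height (world z) of objective_broad above 0.028 m and contact force between the fingers and objective_broad below 0.02 N)).
It fails at once if an objective is knocked over (angle between any of objective_thin, objective_slim, objective_stout, objective_broad's own z axis and vertical above 0.8 rad).
It fails at once if an eyepiece is moved by more than 15 mm or tipped over ((distance of eyepiece_1 from where it was at the start of the episode above 0.015 m or angle between eyepiece_1's own z axis and vertical above 0.5 rad) or (distance of eyepiece_2 from where it was at the start of the episode above 0.015 m or angle between eyepiece_2's own z axis and vertical above 0.5 rad)).
It also fails if it takes over 109 s, if anything falls off the work surface, if the arm or the gripper's body presses on something with over 40 N, if the wrist force passes 120 N, or if a joint passes its speed limit or range.

## Working session

There is one attempt and no reset: what is moved stays moved. The work goes in short steps, Python scripts to look and compute and a tool call to move; the robot and the scene stay as the last step left them, time stands still between calls to the robot, and variables do not carry over. Pictures are saved under pics/ and viewed, about 12 in all and at most 16, crops included, and the job is handed in when it is done.

Besides the shell and the picture viewer there is one more tool, called after "Request:" as name(argument=value, ...) on one line, values as JSON. jog_arm: Moves the arm, as the interface text tells. Its arguments: {"type":"object","properties":{"increments":{"type":"array"},"force":{"type":"number"}},"required":["increments"]}

```bash
mkdir -p pics; ls
python3 - <<'E'
from workcell import readout, read_camera, bot, spotter
import cv2,numpy as np
s=readout.read_state(); print({k:np.round(v,3).tolist() for k,v in s.items()}, bot.finger_overhang)
for n in("top","scene"):
    c=read_camera(n); cv2.imwrite(f"pics/{n}0.png",c["img"]); print(n,c["fx"],c["cx"],c["cy"],np.round(c["world_from_camera"],3).tolist())
    for t in ["objective_thin","objective_slim","objective_stout","objective_broad","cup_thin","cup_slim","cup_stout","cup_broad","eyepiece_1"]:
        print(t,[(np.round(d["location"]).tolist(),round(d["p"],2)) for d in spotter.masks_of(c,t)[:4]])
E
```

```text
pics
{'time': 0.0, 'q': [1.313, 0.265, 1.605, 0.0, 1.274, -0.037], 'joint_vel': [-0.0, 0.001, -0.0, 0.0, 0.0, 0.001], 'joint_torque': [-0.001, -51.512, -36.732, -0.0, 0.013, 0.0], 'tool_pos': [0.148, 0.658, 0.244], 'tcp_rot': [-1.307, -1.044, 1.047], 'wrist_force': [-0.583, 0.208, -0.247], 'torque': [0.01, 0.04, -0.014], 'width': 0.998} 0.014
top 478.993750548869 254.87720875251443 194.71153023427414 [[0.009, -0.987, 0.159, 0.278], [-1.0, -0.008, 0.009, -0.013], [-0.007, -0.159, -0.987, 1.36], [0.0, 0.0, 0.0, 1.0]]
objective_thin [([230.0, 191.0], 0.54)]
objective_slim []
objective_stout [([283.0, 216.0], 0.43)]
objective_broad [([187.0, 212.0], 0.74)]
cup_thin [([285.0, 148.0], 0.7), ([356.0, 250.0], 0.63)]
cup_slim [([135.0, 180.0], 0.63)]
cup_stout [([379.0, 174.0], 0.93)]
cup_broad [([206.0, 148.0], 0.92)]
eyepiece_1 [([144.0, 241.0], 0.6), ([358.0, 251.0], 0.56), ([326.0, 203.0], 0.55)]
scene 371.8268717680259 257.0433786793577 190.2366167981303 [[0.848, 0.346, -0.401, 0.833], [0.53, -0.535, 0.658, -0.573], [0.013, -0.771, -0.637, 0.571], [0.0, 0.0, 0.0, 1.0]]
objective_thin [([233.0, 181.0], 0.73), ([257.0, 168.0], 0.55), ([279.0, 176.0], 0.45)]
objective_slim [([254.0, 169.0], 0.16)]
objective_stout [([222.0, 205.0], 0.85)]
objective_broad [([283.0, 149.0], 0.79)]
cup_thin [([297.0, 250.0], 0.9)]
cup_slim [([337.0, 138.0], 0.55)]
cup_stout [([172.0, 331.0], 0.71)]
cup_broad [([345.0, 186.0], 0.91)]
eyepiece_1 [([195.0, 237.0], 0.92), ([275.0, 120.0], 0.76)]
```

View images.

Run:
```python
import cv2
a=cv2.imread("pics/top0.png")[110:300,90:430]; cv2.imwrite("pics/top0c.png",cv2.resize(a,None,fx=2.35,fy=2.35,interpolation=cv2.INTER_CUBIC))
a=cv2.imread("pics/scene0.png"); cv2.imwrite("pics/scene0c.png",cv2.resize(a,None,fx=1.56,fy=1.56,interpolation=cv2.INTER_CUBIC))
```

```text
(no output)
```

View pics/top0c.png

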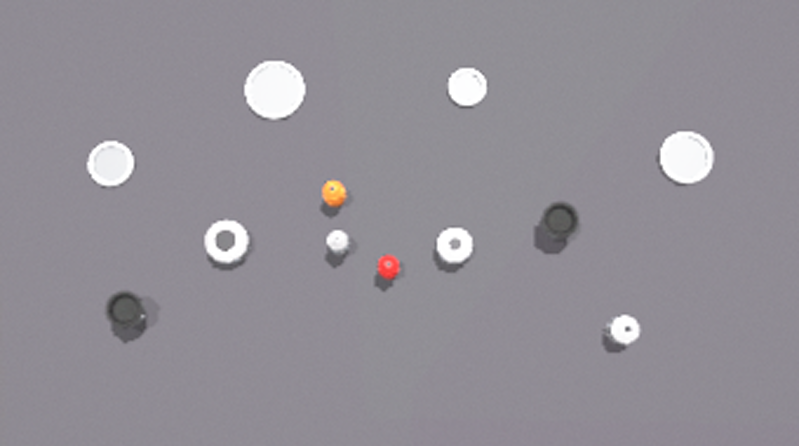

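View pics/scene0c.png

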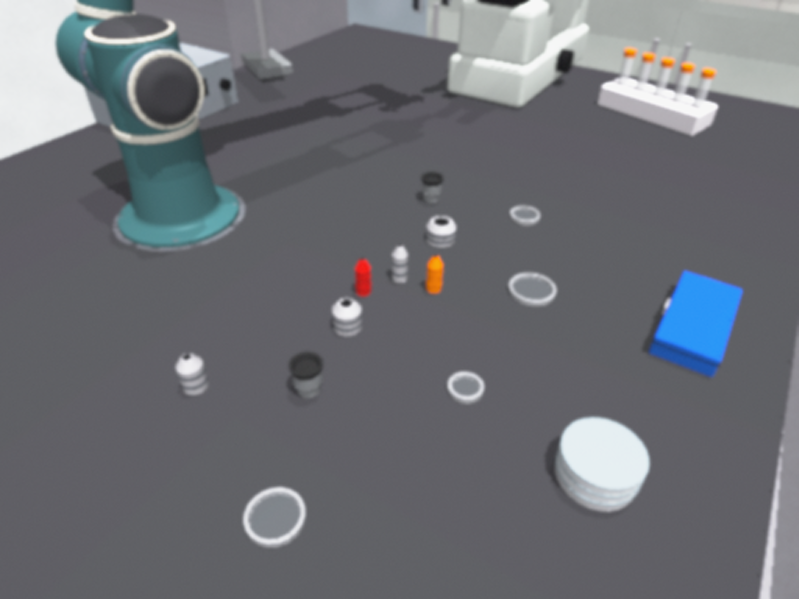

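```bash
cat > h.py <<'E'
import numpy as np, cv2
from workcell import readout, read_camera, bot, spotter
from scipy.optimize import least_squares
def cloud(n):
    c=read_camera(n); z=c["range_z"]; v,u=np.indices(z.shape); T=c["world_from_camera"]
    P=np.stack([(u-c["cx"])/c["fx"]*z,(v-c["cy"])/c["fy"]*z,z],-1)@T[:3,:3].T+T[:3,3]
    P[z==0]=np.nan; return c,P
def pix(c,u,v,h):  # ray at pixel hits height h
    T=c["world_from_camera"]; d=T[:3,:3]@[(u-c["cx"])/c["fx"],(v-c["cy"])/c["fy"],1]
    return T[:3,3]+d*(h-T[2,3])/d[2]
def fitc(p):
    r=least_squares(lambda q:np.hypot(*(p-q[:2]).T)-q[2],[*p.mean(0),.02],loss="soft_l1",f_scale=.002); return r.x
E
cat > m.py <<'E'
from h import *
G={"thin":(338,240,.062),"slim":(624,330,.052),"stout":(455,245,.044),"broad":(227,242,.036),"e1":(125,308,.048),"e2":(560,220,.048),"orange":(334,193,.06),"red":(388,267,.06),
"Cthin":(467,87,.01),"Cslim":(111,163,.01),"Cstout":(686,157,.01),"Cbroad":(275,90,.01)}
D={"thin":.024,"slim":.032,"stout":.041,"broad":.05,"Cthin":.046,"Cslim":.054,"Cstout":.063,"Cbroad":.072}
cl={n:cloud(n) for n in("top","scene")}
for k,(u,v,h) in G.items():
    g=pix(cl["top"][0],90+u/2.35,110+v/2.35,h)[:2]
    print(k,"guess",np.round(g,4))
    for n,(c,P) in cl.items():
        near=np.hypot(P[...,0]-g[0],P[...,1]-g[1])<(.045 if k[0]=="C" else .033)
        m=near&(P[...,2]>(.005 if k[0]=="C" else .012)); p=P[m]
        if len(p)<8: print("  ",n,"few",len(p)); continue
        zt=np.percentile(p[:,2],95); q=p[p[:,2]>zt-.006]
        # silhouette of bright object: minimal circle of the cloud's xy
        f=fitc(p[:,:2])
        cc,r=cv2.minEnclosingCircle(p[:,:2].astype(np.float32))
        print("  ",n,len(p),"ztop",round(zt,4),"topmean",np.round(q[:,:2].mean(0),4),"fit",np.round(f,4),"minenc",np.round(cc,4),round(r,4), "D/2",D.get(k,0)/2)
E
python3 m.py
```

```text
thin guess [0.4387 0.0552]
   top 73 ztop 0.0626 topmean [0.4418 0.0585] fit [0.4405 0.0585 0.0088] minenc [0.4411 0.0589] 0.012 D/2 0.012
   scene 173 ztop 0.0596 topmean [0.4473 0.0538] fit [0.4473 0.0547 0.0089] minenc [0.4478 0.0555] 0.0124 D/2 0.012
slim guess [ 0.3381 -0.2759]
   top 126 ztop 0.0532 topmean [ 0.3412 -0.2772] fit [ 0.3407 -0.2754  0.0115] minenc [ 0.3409 -0.2773] 0.0163 D/2 0.016
   scene 326 ztop 0.0511 topmean [ 0.3476 -0.2816] fit [ 0.3489 -0.2824  0.0111] minenc [ 0.3464 -0.2807] 0.0163 D/2 0.016
stout guess [ 0.4361 -0.0816]
   top 178 ztop 0.0452 topmean [ 0.44   -0.0789] fit [ 0.4382 -0.0786  0.0145] minenc [ 0.439 -0.079] 0.0208 D/2 0.0205
   scene 301 ztop 0.0441 topmean [ 0.4463 -0.0851] fit [ 0.4472 -0.0863  0.014 ] minenc [ 0.4445 -0.084 ] 0.0208 D/2 0.0205
broad guess [0.4385 0.1881]
   top 259 ztop 0.039 topmean [0.4433 0.1922] fit [0.4411 0.1911 0.0177] minenc [0.4428 0.1922] 0.0259 D/2 0.025
   scene 228 ztop 0.0362 topmean [0.4493 0.1863] fit [0.4491 0.1847 0.0174] minenc [0.4483 0.1883] 0.0248 D/2 0.025
e1 guess [0.3588 0.3027]
   top 205 ztop 
[... 1363 characters left out ...]
6 0.0241] minenc [0.5357 0.3448] 0.0327 D/2 0.027
   scene 78 ztop 0.0097 topmean [0.5441 0.3371] fit [0.5436 0.3374 0.0245] minenc [0.5435 0.3384] 0.0286 D/2 0.027
Cstout guess [ 0.5504 -0.365 ]
   top 149 ztop 0.0136 topmean [ 0.5518 -0.3631] fit [ 0.5525 -0.363   0.0274] minenc [ 0.5477 -0.3694] 0.0388 D/2 0.0315
   scene 376 ztop 0.0106 topmean [ 0.5579 -0.3666] fit [ 0.5574 -0.3665  0.0289] minenc [ 0.5573 -0.3654] 0.0322 D/2 0.0315
Cbroad guess [0.6311 0.1387]
   top 182 ztop 0.0124 topmean [0.6342 0.1425] fit [0.6345 0.1423 0.0311] minenc [0.6322 0.1411] 0.0375 D/2 0.036
   scene 168 ztop 0.0101 topmean [0.6392 0.1375] fit [0.639  0.1387 0.0335] minenc [0.6379 0.1394] 0.0381 D/2 0.036
```

```bash
cat >> h.py <<'E'
from scipy.spatial.transform import Rotation as Ro
B={"bias":(0.0025,-0.0018)} # true ~ top camera + bias (half way to scene camera)
O={"thin":(.444,.0575),"slim":(.3437,-.279),"stout":(.4418,-.0815),"broad":(.4455,.190)}
C={"thin":(.6416,-.0978),"slim":(.5412,.3386),"stout":(.555,-.3648),"broad":(.6368,.1405)}
def go(x,y,z,yaw=None):
    s=readout.read_state(); R=Ro.from_rotvec(s["tcp_rot"]).as_matrix(); p=np.array(s["tool_pos"])
    a=np.arctan2(R[1,0],R[0,0]); yaw=a if yaw is None else yaw
    d=(yaw-a+np.pi/2)%np.pi-np.pi/2
    yaw=a+d; x_=np.array([np.cos(yaw),np.sin(yaw),0]); y_=np.array([0,0,-1.]); Rt=np.stack([x_,y_,np.cross(x_,y_)],1)
    print("pos",np.round(p,4),"yaw",round(a,3),"w",round(s["width"],3),"F",np.round(s["wrist_force"],1),"t",s["time"],"q",np.round(s["q"],2))
    print("  rotvec(tool)",np.round(Ro.from_matrix(R.T@Rt).as_rotvec(),3)," then shift(tool)",np.round(Rt.T@(np.array([x,y,z])-p),4))
E
python3 -c "
from h import *
go(*O['broad'],.15)
go(*O['broad'],.15,0)
go(*O['broad'],.15,1.57)
go(*O['broad'],.15,.8)"
```

```text
pos [0.1478 0.6586 0.2453] yaw 1.35 w 1.001 F [-0.7  0.5 -1.3] t 1.1 q [ 1.31  0.26  1.6   0.    1.27 -0.04]
  rotvec(tool) [-0.  0.  0.]  then shift(tool) [-0.392   0.0953 -0.3931]
pos [0.1478 0.6586 0.2453] yaw 1.35 w 1.001 F [-0.7  0.5 -1.3] t 1.1 q [ 1.31  0.26  1.6   0.    1.27 -0.04]
  rotvec(tool) [-0.    1.35  0.  ]  then shift(tool) [ 0.2977  0.0953 -0.4686]
pos [0.1478 0.6586 0.2453] yaw 1.35 w 1.001 F [-0.7  0.5 -1.3] t 1.1 q [ 1.31  0.26  1.6   0.    1.27 -0.04]
  rotvec(tool) [-0.   -0.22  0.  ]  then shift(tool) [-0.4684  0.0953 -0.298 ]
pos [0.1478 0.6586 0.2453] yaw 1.35 w 1.001 F [-0.7  0.5 -1.3] t 1.1 q [ 1.31  0.26  1.6   0.    1.27 -0.04]
  rotvec(tool) [-0.    0.55  0.  ]  then shift(tool) [-0.1288  0.0953 -0.54  ]
```

Request:
jog_arm(increments=[[0, 0, -0.05, 0, 0.17, 0, 1], [0, 0, -0.05, 0, 0.17, 0, 1], [0, 0, -0.05, 0, 0.17, 0, 1], [0, 0, -0.04, 0, 0.17, 0, 1], [0, 0, -0.04, 0, 0.17, 0, 1], [0, 0, -0.04, 0, 0.17, 0, 1], [0, 0, -0.04, 0, 0.17, 0, 1], [0, 0, -0.04, 0, 0.17, 0, 1]], force=30)

```text
time: 2.1
tool_pos: [0.3801, 0.4257, 0.245]
tcp_rot: [-1.568, 0.038, -0.04]
wrist_force: [-0.0, -0.1, -0.1]
width: 1.0
```

```bash
python3 -c "
from h import *
go(*O['broad'],.1,0)"
```

```text
pos [0.3801 0.4257 0.245 ] yaw -0.05 w 1.0 F [-0.  -0.1 -0.1] t 2.1 q [0.8  0.07 1.83 0.   1.24 0.85]
  rotvec(tool) [-0.003 -0.05   0.002]  then shift(tool) [ 0.0654  0.145  -0.2357]
```

Request:
jog_arm(increments=[[0.011, 0.01, -0.04, 0, -0.05, 0, 1], [0.011, 0.01, -0.04, 0, 0, 0, 1], [0.011, 0.025, -0.04, 0, 0, 0, 1], [0.011, 0.025, -0.04, 0, 0, 0, 1], [0.011, 0.025, -0.04, 0, 0, 0, 1], [0.01, 0.025, -0.036, 0, 0, 0, 1], [0, 0.025, 0, 0, 0, 0, 1], [0, 0, 0, 0, 0, 0, 1]])

```text
time: 3.1
tool_pos: [0.4472, 0.1806, 0.0987]
tcp_rot: [-1.564, -0.004, -0.01]
wrist_force: [-0.2, 0.7, -0.2]
width: 0.999
```

```bash
python3 -c "
from h import *
go(*O['broad'],.024,0)
c=read_camera('scene');cv2.imwrite('pics/s1.png',cv2.resize(c['img'][50:250,130:400],None,fx=2.9,fy=2.9))"
```

```text
pos [0.4472 0.1806 0.0987] yaw -0.003 w 0.999 F [-0.2  0.7 -0.2] t 3.1 q [0.33 0.04 2.16 0.   0.94 0.33]
  rotvec(tool) [-0.007 -0.003  0.009]  then shift(tool) [-0.0017  0.0747  0.0094]
```

View pics/s1.png

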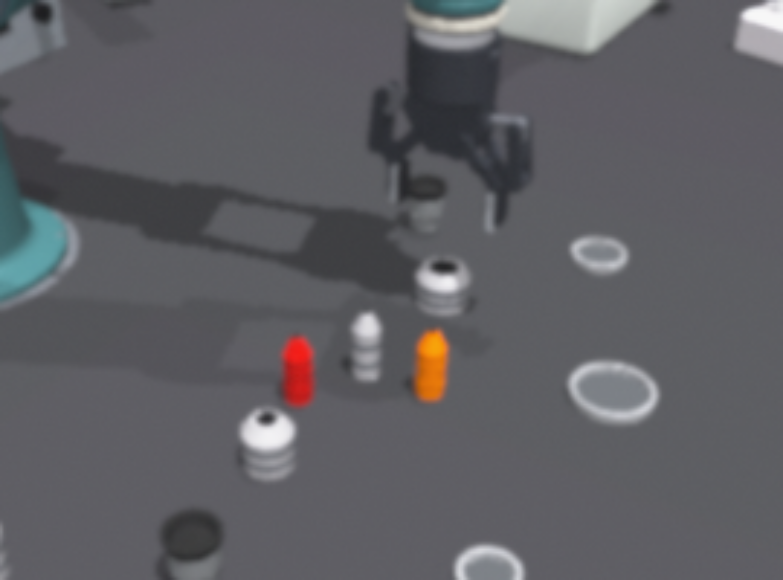

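Request:
jog_arm(increments=[[-0.002, 0.015, 0.009, -0.007, 0, 0.009, 1], [0, 0.02, 0, 0, 0, 0, 1], [0, 0.02, 0, 0, 0, 0, 1], [0, 0.015, 0, 0, 0, 0, 1], [0, 0.004, 0, 0, 0, 0, 1], [0, 0, 0, 0, 0, 0, 1]])

```text
time: 3.9
tool_pos: [0.4509, 0.1973, 0.0276]
tcp_rot: [-1.567, -0.011, -0.007]
wrist_force: [0.8, 0.4, 0.8]
width: 1.002
```

```bash
python3 -c "
from h import *
go(*O['broad'],.024,0)"
```

```text
pos [0.4509 0.1973 0.0276] yaw 0.002 w 1.002 F [0.8 0.4 0.8] t 3.9 q [ 0.36  0.16  2.18 -0.    0.79  0.36]
  rotvec(tool) [-0.004  0.002  0.011]  then shift(tool) [-0.0054  0.0036 -0.0073]
```

Request:
jog_arm(increments=[[-0.005, 0.003, -0.007, -0.004, 0.002, 0.011, 1], [0, 0, 0, 0, 0, 0, 1], [0, 0, 0, 0, 0, 0, 1]])

```text
time: 4.28
tool_pos: [0.4469, 0.1901, 0.0259]
tcp_rot: [-1.57, -0.001, -0.002]
wrist_force: [0.5, 0.3, 0.0]
width: 0.998
```

```bash
python3 -c "
from h import *
go(*O['broad'],.024,0)"
```

```text
pos [0.4469 0.1901 0.0259] yaw -0.0 w 0.998 F [0.5 0.3 0. ] t 4.275 q [ 0.35  0.16  2.19 -0.    0.79  0.35]
  rotvec(tool) [-0.001 -0.     0.002]  then shift(tool) [-0.0014  0.0019 -0.0001]
```

Request:
jog_arm(increments=[[-0.001, 0.002, 0, 0, 0, 0, 1], [0, 0, 0, 0, 0, 0, 0.7], [0, 0, 0, 0, 0, 0, 0.5], [0, 0, 0, 0, 0, 0, 0.4], [0, 0, 0, 0, 0, 0, 0.3], [0, 0, 0, 0, 0, 0, 0.3], [0, 0, 0, 0, 0, 0, 0.3]], force=35)

```text
time: 5.15
tool_pos: [0.4463, 0.1902, 0.0245]
tcp_rot: [-1.57, -0.002, -0.003]
wrist_force: [-0.1, 0.7, 1.5]
width: 0.571
```

```bash
cat > lk.py <<'E'
import sys; from h import *
# top/scene cloud of bright object near TCP: args name radius
s=readout.read_state(); p=s["tool_pos"]
for n in ("top","scene"):
    c,P=cloud(n)
    cv2.imwrite(f"pics/{sys.argv[1]}_{n}.png",c["img"])
E
python3 -c "
from h import *
go(*O['broad'],.024,0)"
```

```text
pos [0.4463 0.1902 0.0245] yaw -0.0 w 0.571 F [-0.1  0.7  1.5] t 5.15 q [ 0.35  0.16  2.19 -0.    0.79  0.35]
  rotvec(tool) [-0.001 -0.     0.003]  then shift(tool) [-0.0008  0.0005 -0.0002]
```

Request:
jog_arm(increments=[[0, -0.005, 0, 0, 0, 0, 0.3], [0, -0.01, 0, 0, 0, 0, 0.3], [0, -0.02, 0, 0, 0, 0, 0.3], [0, -0.02, 0, 0, 0, 0, 0.3], [0, -0.01, 0, 0, 0, 0, 0.3], [0, 0, 0, 0, 0, 0, 0.3]])

```text
time: 5.9
tool_pos: [0.4451, 0.1898, 0.0921]
tcp_rot: [-1.57, -0.001, -0.002]
wrist_force: [0.3, 0.3, -1.5]
width: 0.56
```

Run:
```python
from h import *
go(*C['broad'],.085,0)
c=read_camera('scene');cv2.imwrite('pics/s2.png',cv2.resize(c['img'][50:250,130:400],None,fx=2.9,fy=2.9))
```

```text
pos [0.4451 0.1898 0.0921] yaw -0.0 w 0.56 F [ 0.3  0.3 -1.5] t 5.9 q [0.35 0.05 2.15 0.   0.93 0.35]
  rotvec(tool) [-0.001 -0.     0.002]  then shift(tool) [ 0.1917  0.0071 -0.0493]
```

View pics/s2.png

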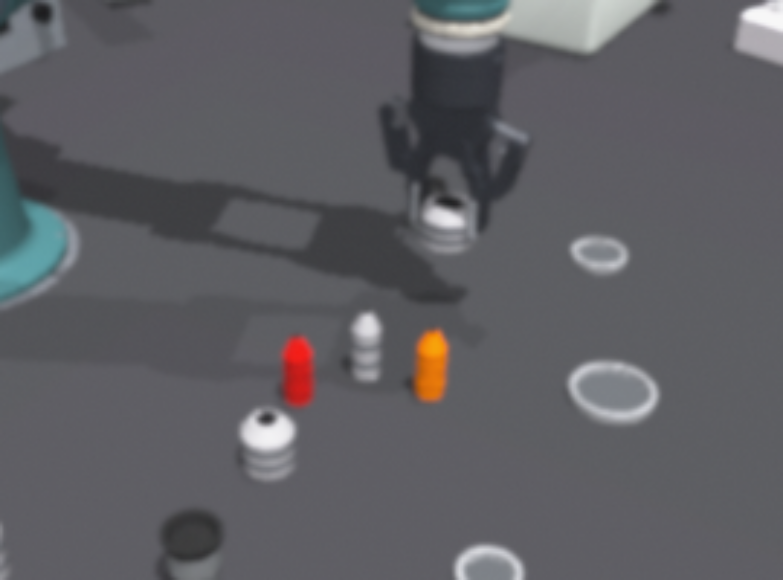

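Request:
jog_arm(increments=[[0.02, 0, -0.006, 0, 0, 0, 0.3], [0.035, 0, -0.009, 0, 0, 0, 0.3], [0.04, 0, -0.01, 0, 0, 0, 0.3], [0.04, 0, -0.01, 0, 0, 0, 0.3], [0.035, 0, -0.009, 0, 0, 0, 0.3], [0.015, 0, -0.004, 0, 0, 0, 0.3], [0, 0, 0, 0, 0, 0, 0.3], [0, 0, 0, 0, 0, 0, 0.3]])

```text
time: 6.95
tool_pos: [0.6361, 0.1364, 0.0826]
tcp_rot: [-1.573, 0.007, 0.007]
wrist_force: [0.3, 0.7, -1.2]
width: 0.568
```

Run:
```python
from h import *
go(*C['broad'],.05,0)
```

```text
pos [0.6361 0.1364 0.0826] yaw -0.0 w 0.568 F [ 0.3  0.7 -1.2] t 6.95 q [ 0.17  0.36  1.79 -0.    0.99  0.17]
  rotvec(tool) [ 0.003 -0.    -0.009]  then shift(tool) [0.0007 0.0326 0.0041]
```

Request:
jog_arm(increments=[[0.0005, 0.01, 0.004, 0.003, 0, -0.009, 0.3], [0, 0.015, 0, 0, 0, 0, 0.3], [0, 0.008, 0, 0, 0, 0, 0.3], [0, 0, 0, 0, 0, 0, 0.3], [0, 0, 0, 0, 0, 0, 0.3]])

```text
time: 7.58
tool_pos: [0.6325, 0.1419, 0.0463]
tcp_rot: [-1.57, 0.0, 0.004]
wrist_force: [0.5, 0.1, -1.8]
width: 0.564
```

Run:
```python
from h import *
go(*C['broad'],.0285,0)
for n in ("top","scene"):
    c,P=cloud(n)
    cv2.imwrite(f'pics/s3{n}.png',cv2.resize(c['img'][80:250,180:420],None,fx=3.3,fy=3.3))
```

```text
pos [0.6325 0.1419 0.0463] yaw 0.002 w 0.564 F [ 0.5  0.1 -1.8] t 7.575 q [0.18 0.4  1.82 0.   0.92 0.18]
  rotvec(tool) [-0.     0.002 -0.003]  then shift(tool) [ 0.0043  0.0178 -0.0014]
```

View pics/s3scene.png

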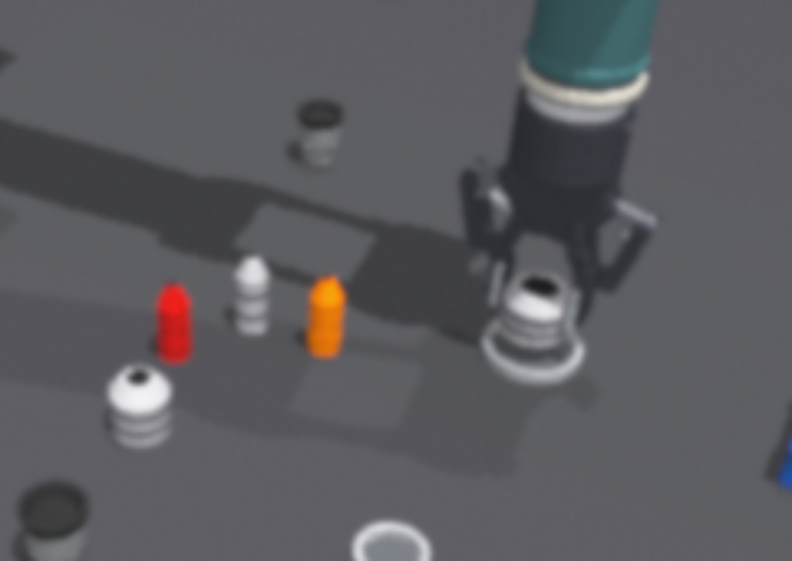

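Request:
jog_arm(increments=[[0.004, 0.003, -0.001, 0, 0.002, -0.003, 0.3], [0, 0.004, 0, 0, 0, 0, 0.3], [0, 0.004, 0, 0, 0, 0, 0.3], [0, 0.003, 0, 0, 0, 0, 0.3], [0, 0, 0, 0, 0, 0, 0.3]])

```text
time: 8.3
tool_pos: [0.6379, 0.1407, 0.0324]
tcp_rot: [-1.57, -0.002, -0.002]
wrist_force: [0.2, -0.1, -1.3]
width: 0.564
```

Run:
```python
from h import *
go(*C['broad'],.0285,0)
```

```text
pos [0.6379 0.1407 0.0324] yaw -0.0 w 0.564 F [ 0.2 -0.1 -1.3] t 8.3 q [0.18 0.42 1.82 0.   0.9  0.18]
  rotvec(tool) [-0.001 -0.     0.003]  then shift(tool) [-0.0011  0.0039 -0.0002]
```

Request:
jog_arm(increments=[[-0.001, 0.002, 0, 0, 0, 0.002, 0.3], [0, 0.001, 0, 0, 0, 0, 0.3], [0, 0.001, 0, 0, 0, 0, 0.3], [0, 0, 0, 0, 0, 0, 0.3]])

```text
time: 8.8
tool_pos: [0.6371, 0.1408, 0.0287]
tcp_rot: [-1.57, -0.001, -0.001]
wrist_force: [0.1, 0.0, -0.9]
width: 0.564
```

Request:
jog_arm(increments=[[0, 0.001, 0, 0, 0, 0, 0.3], [0, 0.001, 0, 0, 0, 0, 0.3], [0, 0, 0, 0, 0, 0, 0.3]])

```text
time: 9.18
tool_pos: [0.6374, 0.1408, 0.0287]
tcp_rot: [-1.57, -0.001, -0.001]
wrist_force: [-0.6, 0.6, -1.0]
width: 0.562
```

Request:
jog_arm(increments=[[0, 0.003, 0, 0, 0, 0, 0.3], [0, 0, 0, 0, 0, 0, 0.3]])

```text
time: 9.43
tool_pos: [0.6381, 0.141, 0.0291]
tcp_rot: [-1.57, -0.002, -0.002]
wrist_force: [0.1, -0.5, -1.7]
width: 0.564
```

Run:
```python
from h import *
for i in range(3): go(*C['broad'],.0285,0); read_camera('top')
c=read_camera('scene');cv2.imwrite('pics/s4.png',cv2.resize(c['img'][140:215,300:400],None,fx=7,fy=7))
```

```text
pos [0.6381 0.141  0.0291] yaw -0.0 w 0.564 F [ 0.1 -0.5 -1.7] t 9.425 q [0.18 0.43 1.82 0.   0.89 0.18]
  rotvec(tool) [-0.001 -0.     0.002]  then shift(tool) [-0.0013  0.0006 -0.0005]
pos [0.6383 0.141  0.029 ] yaw -0.0 w 0.562 F [-0.2 -0.1 -1.8] t 9.475 q [0.18 0.43 1.82 0.   0.89 0.18]
  rotvec(tool) [-0.001 -0.     0.002]  then shift(tool) [-0.0015  0.0005 -0.0005]
pos [0.638  0.1409 0.0285] yaw -0.0 w 0.563 F [-0.2  0.7  6.2] t 9.525 q [0.18 0.43 1.82 0.   0.89 0.18]
  rotvec(tool) [-0.001 -0.     0.002]  then shift(tool) [-0.0012  0.     -0.0004]
```

View pics/s4.png

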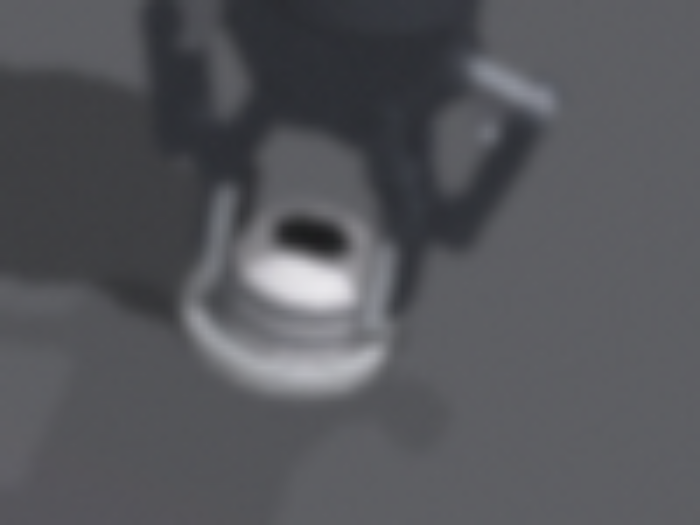

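Request:
jog_arm(increments=[[0, 0, 0, 0, 0, 0, 0.62], [0, 0, 0, 0, 0, 0, 0.7], [0, 0, 0, 0, 0, 0, 0.9], [0, 0, 0, 0, 0, 0, 1], [0, -0.01, 0, 0, 0, 0, 1], [0, -0.025, 0, 0, 0, 0, 1], [0, -0.03, 0, 0, 0, 0, 1], [0, -0.03, 0, 0, 0, 0, 1], [0, -0.02, 0, 0, 0, 0, 1], [0, 0, 0, 0, 0, 0, 1]])

```text
time: 10.88
tool_pos: [0.6378, 0.1408, 0.1484]
tcp_rot: [-1.57, -0.001, -0.001]
wrist_force: [0.6, 0.7, -2.0]
width: 1.001
```

Run:
```python
from h import *
go(*O['thin'],.14,-.9)
go(*O['stout'],.12,0)
for n in ("top","scene"):
    c,P=cloud(n); g=C['broad']
    m=np.hypot(P[...,0]-g[0],P[...,1]-g[1])<.045
    o=P[m&(P[...,2]>.018)&(P[...,2]<.06)]; r=P[m&(P[...,2]<.014)&(P[...,2]>.006)]
    print(n,np.percentile(o[:,2],95),"obj",np.round(cv2.minEnclosingCircle(o[:,:2].astype(np.float32))[0],4),np.round(fitc(r[:,:2]),4))
```

```text
pos [0.6378 0.1408 0.1484] yaw -0.0 w 1.001 F [ 0.6  0.7 -2. ] t 10.875 q [0.18 0.3  1.75 0.   1.1  0.18]
  rotvec(tool) [-0.001  0.9    0.001]  then shift(tool) [-0.0552  0.0084 -0.2036]
pos [0.6378 0.1408 0.1484] yaw -0.0 w 1.001 F [ 0.6  0.7 -2. ] t 10.875 q [0.18 0.3  1.75 0.   1.1  0.18]
  rotvec(tool) [-0.001 -0.     0.002]  then shift(tool) [-0.196   0.0284 -0.2223]Traceback (most recent call last):
  File "<stdin>", line 8, in <module>
    return _quantile_unchecked(
        a, q, axis, out, overwrite_input, method, keepdims, weights)
    return _ureduce(a,
                    func=_quantile_ureduce_func,
    ...<5 lines>...
                    overwrite_input=overwrite_input,
                    method=method)
    r = func(a, **kwargs)
    result = _quantile(arr,
                       quantiles=q,
    ...<2 lines>...
                       out=out,
                       weights=wgt)
    slices_having_nans = np.isnan(arr[-1, ...])
                                  ~~~^^^^^^^^^
IndexError: index -1 is out of bounds for axis 0 with size 0
```

Request:
jog_arm(increments=[[-0.02, 0, -0.022, 0, 0, 0, 1], [-0.032, 0, -0.036, 0, 0, 0, 1], [-0.032, 0, -0.036, 0, 0, 0, 1], [-0.032, 0, -0.036, 0, 0, 0, 1], [-0.032, 0, -0.036, 0, 0, 0, 1], [-0.028, 0, -0.032, 0, 0, 0, 1], [-0.02, 0.015, -0.024, 0, 0, 0, 0.8], [0, 0.02, 0, 0, 0, 0, 0.8], [0, 0.02, 0, 0, 0, 0, 0.8], [0, 0, 0, 0, 0, 0, 0.8]])

```text
time: 12.18
tool_pos: [0.4226, -0.0863, 0.0763]
tcp_rot: [-1.568, 0.02, 0.02]
wrist_force: [0.0, 1.4, 0.4]
width: 0.796
```

```bash
cat > chk.py <<'E'
import sys; from h import *
for n in sys.argv[2:]:
    c,P=cloud(n)
    for k in sys.argv[1].split(","):
        g=C[k]; m=np.hypot(P[...,0]-g[0],P[...,1]-g[1])<.045
        o=P[m&(P[...,2]>.018)&(P[...,2]<.1)]; r=P[m&(P[...,2]<.014)&(P[...,2]>.007)]
        if len(o)<9 or len(r)<9: print(n,k,"few"); continue
        print(n,k,"ztop",np.percentile(o[:,2],95),"obj",np.round(cv2.minEnclosingCircle(o[:,:2].astype(np.float32)),4) if 0 else np.round(cv2.minEnclosingCircle(o[:,:2].astype(np.float32))[0],4),"cup",np.round(fitc(r[:,:2]),4))
E
python3 chk.py broad top scene; python3 -c "
from h import *
go(*O['stout'],.0245,0)"
```

```text
top broad ztop 0.0431302974111229 obj [0.6365 0.1433] cup [0.635  0.1425 0.0329]
scene broad ztop 0.04039004381012175 obj [0.6414 0.139 ] cup [0.638  0.1422 0.0328]
pos [ 0.4247 -0.0866  0.0782] yaw 0.001 w 0.797 F [-0.1 -1.2  0.5] t 12.275 q [-0.26 -0.01  2.25 -0.    0.92 -0.25]
  rotvec(tool) [-0.002  0.001 -0.021]  then shift(tool) [0.0171 0.0537 0.0051]
```

Request:
jog_arm(increments=[[0.016, 0, 0.005, 0, 0, -0.02, 0.8], [0, 0, 0, 0, 0, 0, 0.8], [0, 0.01, 0, 0, 0, 0, 0.8], [0, 0, 0, 0, 0, 0, 0.8]])

```text
time: 12.78
tool_pos: [0.4445, -0.0811, 0.0694]
tcp_rot: [-1.57, -0.005, -0.002]
wrist_force: [-1.2, 0.0, 0.2]
width: 0.797
```

```bash
python3 -c "
from h import *
go(*O['stout'],.0245,0)"
```

```text
pos [ 0.4445 -0.0811  0.0694] yaw 0.002 w 0.797 F [-1.2  0.   0.2] t 12.775 q [-0.24  0.03  2.23  0.    0.88 -0.24]
  rotvec(tool) [-0.001  0.002  0.005]  then shift(tool) [-0.0027  0.0449 -0.0004]
```

Request:
jog_arm(increments=[[-0.003, 0.01, 0, 0, 0, 0.004, 0.8], [0, 0.015, 0, 0, 0, 0, 0.8], [0, 0.013, 0, 0, 0, 0, 0.8], [0, 0.004, 0, 0, 0, 0, 0.8], [0, 0, 0, 0, 0, 0, 0.8]])

```text
time: 13.4
tool_pos: [0.4399, -0.0809, 0.0233]
tcp_rot: [-1.569, 0.0, 0.003]
wrist_force: [-0.5, -0.5, 1.1]
width: 0.802
```

```bash
python3 -c "
from h import *
go(*O['stout'],.0245,0)"
```

```text
pos [ 0.4399 -0.0809  0.0233] yaw 0.002 w 0.802 F [-0.5 -0.5  1.1] t 13.4 q [-0.24  0.1   2.26  0.    0.78 -0.24]
  rotvec(tool) [-0.001  0.002 -0.002]  then shift(tool) [ 0.0019 -0.0012 -0.0006]
```

Request:
jog_arm(increments=[[0.001, -0.002, 0, 0, 0, 0, 0.8], [0, 0, 0, 0, 0, 0, 0.6], [0, 0, 0, 0, 0, 0, 0.45], [0, 0, 0, 0, 0, 0, 0.3], [0, 0, 0, 0, 0, 0, 0.2], [0, 0, 0, 0, 0, 0, 0.2], [0, 0, 0, 0, 0, 0, 0.2]])

```text
time: 14.28
tool_pos: [0.4418, -0.0811, 0.0265]
tcp_rot: [-1.57, -0.001, 0.002]
wrist_force: [0.0, 0.4, 0.1]
width: 0.464
```

Request:
jog_arm(increments=[[0, -0.005, 0, 0, 0, 0, 0.2], [0, -0.01, 0, 0, 0, 0, 0.2], [0, -0.02, 0, 0, 0, 0, 0.2], [0, -0.025, 0, 0, 0, 0, 0.2], [0, -0.02, 0, 0, 0, 0, 0.2], [0, -0.01, 0, 0, 0, 0, 0.2], [0, 0, 0, 0, 0, 0, 0.2]])

```text
time: 15.15
tool_pos: [0.4415, -0.0811, 0.1216]
tcp_rot: [-1.57, -0.002, 0.001]
wrist_force: [-0.5, 0.1, -2.0]
width: 0.46
```

```bash
python3 -c "
from h import *
go(*C['stout'],.11,0)"
```

```text
pos [ 0.4415 -0.0811  0.1216] yaw 0.002 w 0.46 F [-0.5  0.1 -2. ] t 15.15 q [-0.24 -0.05  2.2   0.    1.   -0.24]
  rotvec(tool) [-0.001  0.002  0.   ]  then shift(tool) [ 0.1135  0.0116 -0.2837]
```

Request:
jog_arm(increments=[[0.016, 0, -0.025, 0, 0, 0, 0.2], [0.02, 0, -0.04, 0, 0, 0, 0.2], [0.02, 0, -0.045, 0, 0, 0, 0.2], [0.018, 0, -0.045, 0, 0, 0, 0.2], [0.015, 0, -0.045, 0, 0, 0, 0.2], [0.013, 0, -0.045, 0, 0, 0, 0.2], [0.01, 0, -0.03, 0, 0, 0, 0.2], [0, 0, -0.008, 0, 0, 0, 0.2], [0, 0.01, 0, 0, 0, 0, 0.2], [0, 0, 0, 0, 0, 0, 0.2]])

```text
time: 16.4
tool_pos: [0.5503, -0.3669, 0.0965]
tcp_rot: [-1.558, 0.01, 0.016]
wrist_force: [0.2, -0.2, -1.7]
width: 0.461
```

```bash
python3 -c "
from h import *
go(*C['stout'],.05,0)"
```

```text
pos [ 0.5503 -0.3669  0.0965] yaw 0.004 w 0.461 F [ 0.2 -0.2 -1.7] t 16.4 q [-0.63  0.37  1.75  0.    1.04 -0.63]
  rotvec(tool) [-0.012  0.004 -0.016]  then shift(tool) [0.0047 0.0465 0.0021]
```

Request:
jog_arm(increments=[[0.004, 0, 0.002, -0.012, 0.004, -0.016, 0.2], [0, 0.015, 0, 0, 0, 0, 0.2], [0, 0.018, 0, 0, 0, 0, 0.2], [0, 0.012, 0, 0, 0, 0, 0.2], [0, 0, 0, 0, 0, 0, 0.2], [0, 0, 0, 0, 0, 0, 0.2]])

```text
time: 17.15
tool_pos: [0.5537, -0.361, 0.0473]
tcp_rot: [-1.569, -0.001, 0.003]
wrist_force: [0.2, 0.0, -1.7]
width: 0.462
```

```bash
python3 -c "
from h import *
go(*C['stout'],.0295,0)"; python3 chk.py stout scene
```

```text
pos [ 0.5537 -0.361   0.0473] yaw 0.002 w 0.462 F [ 0.2  0.  -1.7] t 17.15 q [-0.62  0.42  1.79  0.    0.93 -0.62]
  rotvec(tool) [-0.002  0.002 -0.001]  then shift(tool) [ 0.0013  0.0178 -0.0038]
scene stout ztop 0.0945139150994853 obj [ 0.5548 -0.3723] cup [ 0.5572 -0.366   0.0293]
```

Request:
jog_arm(increments=[[0.001, 0.003, -0.003, 0, 0, 0, 0.2], [0, 0.006, 0, 0, 0, 0, 0.2], [0, 0.003, 0, 0, 0, 0, 0.2], [0, 0, 0, 0, 0, 0, 0.2], [0, 0, 0, 0, 0, 0, 0.2]])

```text
time: 17.82
tool_pos: [0.5555, -0.3652, 0.0359]
tcp_rot: [-1.571, -0.002, 0.001]
wrist_force: [-0.1, 0.2, -1.4]
width: 0.464
```

```bash
python3 -c "
from h import *
go(*C['stout'],.0295,0)"
```

```text
pos [ 0.5555 -0.3652  0.0359] yaw 0.002 w 0.464 F [-0.1  0.2 -1.4] t 17.825 q [-0.62  0.44  1.79  0.    0.91 -0.62]
  rotvec(tool) [-0.     0.002  0.001]  then shift(tool) [-0.0005  0.0064  0.0004]
```

Request:
jog_arm(increments=[[0, 0.003, 0, 0, 0, 0, 0.2], [0, 0.002, 0, 0, 0, 0, 0.2], [0, 0.001, 0, 0, 0, 0, 0.2], [0, 0.001, 0, 0, 0, 0, 0.2], [0, 0, 0, 0, 0, 0, 0.2]])

```text
time: 18.45
tool_pos: [0.556, -0.3654, 0.0306]
tcp_rot: [-1.571, -0.003, 0.0]
wrist_force: [-0.2, -0.4, -1.2]
width: 0.464
```

```bash
python3 -c "
from h import *
for i in range(3): go(*C['stout'],.0295,0);read_camera('top')"; python3 chk.py stout scene
```

```text
pos [ 0.556  -0.3654  0.0306] yaw 0.002 w 0.464 F [-0.2 -0.4 -1.2] t 18.45 q [-0.62  0.44  1.79  0.    0.9  -0.62]
  rotvec(tool) [0.001 0.002 0.002]  then shift(tool) [-0.001   0.0011  0.0006]
pos [ 0.556  -0.3654  0.0305] yaw 0.002 w 0.462 F [-0.   0.1 -1.5] t 18.5 q [-0.62  0.44  1.79  0.    0.9  -0.62]
  rotvec(tool) [0.001 0.002 0.002]  then shift(tool) [-0.001   0.001   0.0006]
pos [ 0.556  -0.3655  0.0305] yaw 0.002 w 0.461 F [0.6 0.4 0.5] t 18.55 q [-0.62  0.44  1.79  0.    0.9  -0.62]
  rotvec(tool) [0.001 0.002 0.002]  then shift(tool) [-0.001   0.001   0.0007]
scene stout ztop 0.09342024666734562 obj [ 0.5553 -0.3773] cup [ 0.5564 -0.3645  0.0297]
```

Request:
jog_arm(increments=[[0, 0, 0, 0, 0, 0, 0.55], [0, 0, 0, 0, 0, 0, 0.65], [0, 0, 0, 0, 0, 0, 0.8], [0, 0, 0, 0, 0, 0, 0.8], [0, -0.01, 0, 0, 0, 0, 0.8], [0, -0.025, 0, 0, 0, 0, 0.8], [0, -0.03, 0, 0, 0, 0, 0.8], [0, -0.03, 0, 0, 0, 0, 0.7], [0, 0, 0, 0, 0, 0, 0.7]])

```text
time: 19.77
tool_pos: [0.5566, -0.3659, 0.1306]
tcp_rot: [-1.572, -0.004, -0.001]
wrist_force: [1.1, -0.5, 0.4]
width: 0.7
```

```bash
python3 chk.py stout scene top; python3 -c "
from h import *
go(*O['slim'],.13,0)"
```

```text
scene stout ztop 0.048277935792393034 obj [ 0.5589 -0.3665] cup [ 0.5561 -0.3653  0.0289]
top stout few
pos [ 0.5546 -0.3645  0.1269] yaw 0.002 w 0.702 F [ 0.5  0.1 -0.8] t 19.875 q [-0.62  0.34  1.74  0.    1.07 -0.62]
  rotvec(tool) [-0.002  0.002 -0.002]  then shift(tool) [-0.2109 -0.0031  0.0855]
```

Request:
jog_arm(increments=[[-0.02, 0, 0.008, 0, 0, 0, 0.7], [-0.035, 0, 0.014, 0, 0, 0, 0.7], [-0.04, 0, 0.016, 0, 0, 0, 0.7], [-0.04, 0, 0.016, 0, 0, 0, 0.7], [-0.04, 0, 0.016, 0, 0, 0, 0.7], [-0.025, 0, 0.01, 0, 0, 0, 0.7], [-0.011, 0, 0.005, 0, 0, 0, 0.7], [0, 0.01, 0, 0, 0, 0, 0.7], [0, 0.015, 0, 0, 0, 0, 0.7], [0, 0, 0, 0, 0, 0, 0.7]])

```text
time: 21.12
tool_pos: [0.3309, -0.2712, 0.088]
tcp_rot: [-1.554, 0.012, 0.017]
wrist_force: [0.1, -0.1, -0.7]
width: 0.704
```

```bash
python3 -c "
from h import *
go(*O['slim'],.026,0)"; python3 chk.py stout top
```

```text
pos [ 0.3309 -0.2712  0.088 ] yaw 0.003 w 0.704 F [ 0.1 -0.1 -0.7] t 21.125 q [-0.74 -0.03  2.25 -0.    0.95 -0.75]
  rotvec(tool) [-0.016  0.003 -0.018]  then shift(tool) [ 0.0128  0.062  -0.0078]
top stout ztop 0.0494015474568267 obj [ 0.555  -0.3623] cup [ 0.5534 -0.3637  0.0284]
```

Request:
jog_arm(increments=[[0.011, 0, -0.007, -0.015, 0.003, -0.018, 0.7], [0, 0, 0, 0, 0, 0, 0.7], [0, 0.005, 0, 0, 0, 0, 0.7], [0, 0, 0, 0, 0, 0, 0.7]])

```text
time: 21.68
tool_pos: [0.3451, -0.2803, 0.0838]
tcp_rot: [-1.573, -0.003, -0.002]
wrist_force: [-0.2, 0.1, 0.8]
width: 0.7
```

```bash
python3 -c "
from h import *
go(*O['slim'],.026,0)"
```

```text
pos [ 0.3451 -0.2803  0.0838] yaw 0.0 w 0.7 F [-0.2  0.1  0.8] t 21.675 q [-0.74 -0.01  2.24  0.    0.91 -0.74]
  rotvec(tool) [0.002 0.    0.003]  then shift(tool) [-0.0014  0.0578  0.0013]
```

Request:
jog_arm(increments=[[-0.002, 0.01, 0.001, 0.002, 0, 0.003, 0.7], [0, 0.018, 0, 0, 0, 0, 0.7], [0, 0.018, 0, 0, 0, 0, 0.7], [0, 0.008, 0, 0, 0, 0, 0.7], [0, 0, 0, 0, 0, 0, 0.7], [0, 0, 0, 0, 0, 0, 0.7]])

```text
time: 22.42
tool_pos: [0.3423, -0.2789, 0.0273]
tcp_rot: [-1.571, 0.0, 0.0]
wrist_force: [0.0, 0.5, -0.0]
width: 0.703
```

```bash
python3 -c "
from h import *
go(*O['slim'],.026,0)"
```

```text
pos [ 0.3423 -0.2789  0.0273] yaw 0.0 w 0.703 F [ 0.   0.5 -0. ] t 22.425 q [-0.74  0.08  2.27  0.    0.79 -0.74]
  rotvec(tool) [-0.  0. -0.]  then shift(tool) [ 0.0014  0.0013 -0.0001]
```

Request:
jog_arm(increments=[[0, 0, 0, 0, 0, 0, 0.55], [0, 0, 0, 0, 0, 0, 0.4], [0, 0, 0, 0, 0, 0, 0.3], [0, 0, 0, 0, 0, 0, 0.2], [0, 0, 0, 0, 0, 0, 0.15], [0, 0, 0, 0, 0, 0, 0.15], [0, 0, 0, 0, 0, 0, 0.15]])

```text
time: 23.3
tool_pos: [0.3431, -0.2797, 0.0286]
tcp_rot: [-1.572, -0.002, -0.001]
wrist_force: [-0.3, 0.1, -0.4]
width: 0.356
```

Request:
jog_arm(increments=[[0, -0.005, 0, 0, 0, 0, 0.15], [0, -0.01, 0, 0, 0, 0, 0.15], [0, -0.02, 0, 0, 0, 0, 0.15], [0, -0.025, 0, 0, 0, 0, 0.15], [0, -0.025, 0, 0, 0, 0, 0.15], [0, -0.02, 0, 0, 0, 0, 0.15], [0, -0.01, 0, 0, 0, 0, 0.15], [0, 0, 0, 0, 0, 0, 0.15]])

```text
time: 24.3
tool_pos: [0.3427, -0.2792, 0.1504]
tcp_rot: [-1.573, -0.002, -0.002]
wrist_force: [-0.5, 0.1, -1.4]
width: 0.361
```

```bash
python3 -c "
from h import *
go(*C['slim'],.13,0)"
```

```text
pos [ 0.3427 -0.2792  0.1504] yaw 0.0 w 0.361 F [-0.5  0.1 -1.4] t 24.3 q [-0.74 -0.11  2.18  0.    1.06 -0.74]
  rotvec(tool) [0.003 0.    0.003]  then shift(tool) [0.1985 0.0204 0.6178]
```

Request:
jog_arm(increments=[[0.012, 0, 0.025, 0, 0, 0, 0.15], [0.018, 0, 0.045, 0, 0, 0, 0.15], [0.018, 0, 0.05, 0, 0, 0, 0.15], [0.018, 0, 0.05, 0, 0, 0, 0.15], [0.018, 0, 0.05, 0, 0, 0, 0.15], [0.018, 0, 0.05, 0, 0, 0, 0.15], [0.018, 0, 0.05, 0, 0, 0, 0.15], [0.016, 0, 0.05, 0, 0, 0, 0.15], [0.016, 0, 0.05, 0, 0, 0, 0.15], [0.016, 0, 0.05, 0, 0, 0, 0.15]])

```text
time: 25.55
tool_pos: [0.5107, 0.202, 0.1398]
tcp_rot: [-1.575, 0.013, 0.001]
wrist_force: [-0.3, -0.4, -0.1]
width: 0.357
```

```bash
python3 -c "
from h import *
go(*C['slim'],.13,0)"
```

```text
pos [0.5107 0.202  0.1398] yaw -0.007 w 0.357 F [-0.3 -0.4 -0.1] t 25.55 q [ 0.33  0.12  1.97 -0.    1.05  0.34]
  rotvec(tool) [ 0.004 -0.007 -0.009]  then shift(tool) [0.0305 0.0098 0.1366]
```

Request:
jog_arm(increments=[[0.008, 0, 0.035, 0.004, -0.007, -0.009, 0.15], [0.008, 0, 0.035, 0, 0, 0, 0.15], [0.008, 0, 0.03, 0, 0, 0, 0.15], [0.003, 0.01, 0.015, 0, 0, 0, 0.15], [0, 0.02, 0, 0, 0, 0, 0.15], [0, 0.02, 0, 0, 0, 0, 0.15], [0, 0.01, 0, 0, 0, 0, 0.15], [0, 0, 0, 0, 0, 0, 0.15]])

```text
time: 26.55
tool_pos: [0.5321, 0.3184, 0.0649]
tcp_rot: [-1.579, 0.009, 0.014]
wrist_force: [-0.4, -0.9, -1.5]
width: 0.356
```

```bash
python3 -c "
from h import *
go(*C['slim'],.0326,0)"
```

```text
pos [0.5321 0.3184 0.0649] yaw 0.003 w 0.356 F [-0.4 -0.9 -1.5] t 26.55 q [ 0.5   0.34  1.87 -0.    0.95  0.5 ]
  rotvec(tool) [ 0.009  0.003 -0.015]  then shift(tool) [0.0091 0.0323 0.0202]
```

Request:
jog_arm(increments=[[0.004, 0, 0.01, 0.009, 0.003, -0.015, 0.15], [0.004, 0, 0.009, 0, 0, 0, 0.15], [0, 0.008, 0, 0, 0, 0, 0.15], [0, 0.006, 0, 0, 0, 0, 0.15], [0, 0, 0, 0, 0, 0, 0.15]])

```text
time: 27.18
tool_pos: [0.5426, 0.3394, 0.0523]
tcp_rot: [-1.568, -0.004, -0.005]
wrist_force: [-0.5, 0.0, -1.7]
width: 0.357
```

```bash
python3 -c "
from h import *
go(*C['slim'],.0326,0)"
```

```text
pos [0.5426 0.3394 0.0523] yaw -0.001 w 0.357 F [-0.5  0.  -1.7] t 27.175 q [0.52 0.37 1.85 0.   0.92 0.52]
  rotvec(tool) [-0.003 -0.001  0.005]  then shift(tool) [-0.0014  0.0197 -0.0008]
```

Request:
jog_arm(increments=[[-0.002, 0.005, -0.001, -0.003, 0, 0.005, 0.15], [0, 0.007, 0, 0, 0, 0, 0.15], [0, 0.004, 0, 0, 0, 0, 0.15], [0, 0, 0, 0, 0, 0, 0.15], [0, 0, 0, 0, 0, 0, 0.15]])

```text
time: 27.8
tool_pos: [0.5401, 0.3378, 0.0348]
tcp_rot: [-1.571, 0.001, -0.0]
wrist_force: [-0.3, 0.3, -1.5]
width: 0.36
```

```bash
python3 -c "
from h import *
go(*C['slim'],.0326,0)"
```

```text
pos [0.5401 0.3378 0.0348] yaw -0.001 w 0.36 F [-0.3  0.3 -1.5] t 27.8 q [ 0.52  0.39  1.85 -0.    0.89  0.52]
  rotvec(tool) [ 0.    -0.001 -0.001]  then shift(tool) [0.0011 0.0022 0.0008]
```

Request:
jog_arm(increments=[[0.001, 0.002, 0, 0, 0, 0, 0.15], [0, 0.001, 0, 0, 0, 0, 0.15], [0, 0.001, 0, 0, 0, 0, 0.15], [0, 0, 0, 0, 0, 0, 0.15], [0, 0, 0, 0, 0, 0, 0.15]])

```text
time: 28.42
tool_pos: [0.5419, 0.3382, 0.0328]
tcp_rot: [-1.571, 0.0, -0.001]
wrist_force: [0.0, 0.1, -1.6]
width: 0.361
```

```bash
python3 -c "
from h import *
for i in range(4): go(*C['slim'],.0326,0);read_camera('top')"
```

```text
pos [0.5419 0.3382 0.0328] yaw -0.001 w 0.361 F [ 0.   0.1 -1.6] t 28.425 q [ 0.52  0.4   1.85 -0.    0.89  0.52]
  rotvec(tool) [-0.    -0.001  0.001]  then shift(tool) [-0.0007  0.0002  0.0004]
pos [0.5418 0.3382 0.0327] yaw -0.001 w 0.362 F [-1.4 -0.1 -1.1] t 28.475 q [ 0.52  0.4   1.85 -0.    0.89  0.52]
  rotvec(tool) [-0.    -0.001  0.001]  then shift(tool) [-0.0006  0.0001  0.0004]
pos [0.5418 0.3382 0.0327] yaw -0.001 w 0.361 F [ 0.9  1.5 -1.6] t 28.525 q [ 0.52  0.4   1.85 -0.    0.89  0.52]
  rotvec(tool) [-0.    -0.001  0.   ]  then shift(tool) [-0.0006  0.0001  0.0004]
pos [0.5418 0.3382 0.0327] yaw -0.001 w 0.359 F [ 0.1 -0.2 -2. ] t 28.575 q [ 0.52  0.4   1.85 -0.    0.89  0.52]
  rotvec(tool) [-0.    -0.001  0.   ]  then shift(tool) [-0.0006  0.0001  0.0004]
```

Request:
jog_arm(increments=[[-0.001, 0.001, 0, 0, 0, 0, 0.15], [0, 0.001, 0, 0, 0, 0, 0.15], [0, 0, 0, 0, 0, 0, 0.15], [0, 0, 0, 0, 0, 0, 0.15]])

```text
time: 29.12
tool_pos: [0.5418, 0.3383, 0.0327]
tcp_rot: [-1.57, -0.001, -0.002]
wrist_force: [0.6, -1.0, -0.1]
width: 0.356
```

```bash
python3 -c "
from h import *
for i in range(4): go(*C['slim'],.0326,0);read_camera('top')"|grep pos; python3 chk.py slim scene
```

```text
pos [0.5418 0.3383 0.0327] yaw -0.001 w 0.356 F [ 0.6 -1.  -0.1] t 29.125 q [ 0.52  0.4   1.85 -0.    0.89  0.52]
pos [0.5418 0.3383 0.0327] yaw -0.001 w 0.362 F [-0.1  0.8  0.5] t 29.175 q [ 0.52  0.4   1.85 -0.    0.89  0.52]
pos [0.5418 0.3383 0.0327] yaw -0.001 w 0.356 F [ 0.3 -0.1 -0.3] t 29.225 q [ 0.52  0.4   1.85 -0.    0.89  0.52]
pos [0.5418 0.3383 0.0327] yaw -0.001 w 0.356 F [ 0.6  0.4 -0.6] t 29.275 q [ 0.52  0.4   1.85 -0.    0.89  0.52]
scene slim ztop 0.09611331499158075 obj [0.5405 0.3352] cup [0.5428 0.3407 0.024 ]
```

Weight has transferred to the floor; release and go up.

Request:
jog_arm(increments=[[0, 0, 0, 0, 0, 0, 0.42], [0, 0, 0, 0, 0, 0, 0.5], [0, 0, 0, 0, 0, 0, 0.65], [0, 0, 0, 0, 0, 0, 0.7], [0, -0.01, 0, 0, 0, 0, 0.7], [0, -0.025, 0, 0, 0, 0, 0.7], [0, -0.03, 0, 0, 0, 0, 0.7], [0, -0.035, 0, 0, 0, 0, 0.6], [0, -0.02, 0, 0, 0, 0, 0.55], [0, 0, 0, 0, 0, 0, 0.55]])

```text
time: 30.62
tool_pos: [0.5417, 0.3384, 0.1585]
tcp_rot: [-1.57, -0.002, -0.003]
wrist_force: [-0.0, -0.2, -0.3]
width: 0.552
```

```bash
python3 chk.py slim scene top; python3 -c "
from h import *
go(*O['thin'],.15,-.9)"
```

```text
scene slim ztop 0.05494976321726802 obj [0.5455 0.3345] cup [0.5424 0.3412 0.0236]
top slim ztop 0.057097522450711605 obj [0.5394 0.3389] cup [0.5395 0.341  0.0248]
pos [0.5403 0.3376 0.1558] yaw -0.001 w 0.55 F [0.4 0.3 0.2] t 30.725 q [ 0.52  0.26  1.78 -0.    1.1   0.52]
  rotvec(tool) [ 0.002  0.899 -0.   ]  then shift(tool) [ 0.1595  0.0058 -0.2495]
```

Request:
jog_arm(increments=[[0, 0, 0, 0, 0.18, 0, 0.55], [0, 0, 0, 0, 0.18, 0, 0.5], [0, 0, 0, 0, 0.18, 0, 0.5], [0, 0, 0, 0, 0.18, 0, 0.5], [0, 0, 0, 0, 0.17, 0, 0.5], [0, 0, 0, 0, 0, 0, 0.5]])

```text
time: 31.48
tool_pos: [0.533, 0.3333, 0.1414]
tcp_rot: [-1.47, 0.729, -0.708]
wrist_force: [-0.2, 0.4, -0.4]
width: 0.499
```

```bash
python3 -c "
from h import *
go(.4435,.0573,.15,-.9)"
```

```text
pos [0.533  0.3333 0.1414] yaw -0.918 w 0.499 F [-0.2  0.4 -0.4] t 31.475 q [ 0.52  0.27  1.79 -0.    1.1   1.44]
  rotvec(tool) [ 0.024 -0.018 -0.003]  then shift(tool) [ 0.1606 -0.0086 -0.2417]
```

Request:
jog_arm(increments=[[0.013, -0.003, -0.02, 0.02, -0.018, 0, 0.5], [0.026, -0.003, -0.039, 0, 0, 0, 0.5], [0.028, -0.003, -0.042, 0, 0, 0, 0.5], [0.028, 0, -0.042, 0, 0, 0, 0.5], [0.028, 0, -0.042, 0, 0, 0, 0.5], [0.022, 0, -0.033, 0, 0, 0, 0.5], [0.012, 0, -0.018, 0, 0, 0, 0.5], [0, 0, 0, 0, 0, 0, 0.5], [0, 0, 0, 0, 0, 0, 0.5]])

```text
time: 32.6
tool_pos: [0.4405, 0.0547, 0.1425]
tcp_rot: [-1.474, 0.691, -0.667]
wrist_force: [1.1, -0.5, 0.7]
width: 0.502
```

```bash
python3 -c "
from h import *
go(.4435,.0573,.1,-.9)"
```

```text
pos [0.4405 0.0547 0.1425] yaw -0.868 w 0.502 F [ 1.1 -0.5  0.7] t 32.6 q [ 0.07 -0.08  2.17 -0.    1.06  0.94]
  rotvec(tool) [ 0.017  0.032 -0.009]  then shift(tool) [-0.0002  0.0425  0.004 ]
```

Request:
jog_arm(increments=[[0, 0.01, 0.004, 0.017, 0.03, -0.009, 0.5], [0, 0.02, 0, 0, 0, 0, 0.5], [0, 0.015, 0, 0, 0, 0, 0.5], [0, 0, 0, 0, 0, 0, 0.5], [0, 0, 0, 0, 0, 0, 0.5]])

```text
time: 33.22
tool_pos: [0.4453, 0.0612, 0.0961]
tcp_rot: [-1.455, 0.694, -0.695]
wrist_force: [0.2, -0.5, 0.2]
width: 0.502
```

```bash
python3 -c "
from h import *
go(.4435,.0573,.027,-.9)
c=read_camera('scene');cv2.imwrite('pics/s5.png',cv2.resize(c['img'][120:230,190:340],None,fx=5,fy=5))"
```

```text
pos [0.4453 0.0612 0.0961] yaw -0.89 w 0.502 F [ 0.2 -0.5  0.2] t 33.225 q [ 0.08 -0.02  2.22  0.    0.94  0.97]
  rotvec(tool) [-0.002  0.01   0.   ]  then shift(tool) [ 0.0019  0.0691 -0.0038]
```

View pics/s5.png

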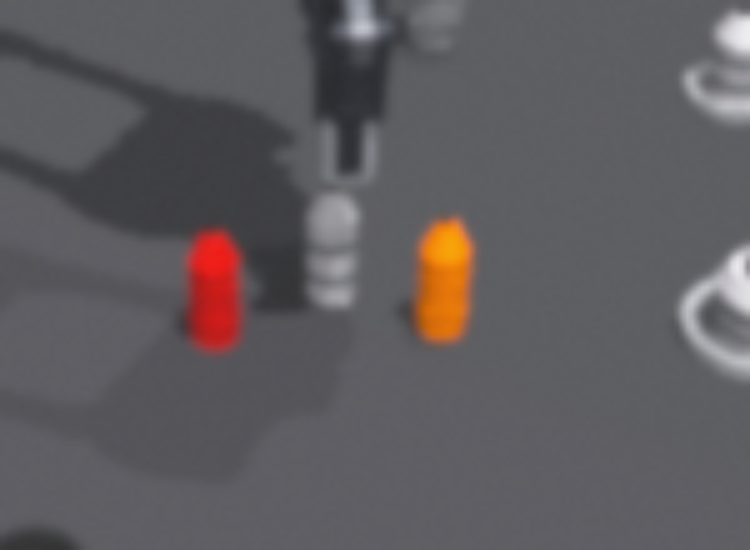

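Request:
jog_arm(increments=[[0.002, 0, -0.004, 0, 0.01, 0, 0.5], [0, 0, 0, 0, 0, 0, 0.5], [0, 0.008, 0, 0, 0, 0, 0.5], [0, 0, 0, 0, 0, 0, 0.5]])

```text
time: 33.78
tool_pos: [0.4444, 0.0566, 0.0891]
tcp_rot: [-1.451, 0.7, -0.706]
wrist_force: [-0.0, -1.0, -0.5]
width: 0.498
```

```bash
python3 -c "
from h import *
go(.4435,.0573,.027,-.9)"
```

```text
pos [0.4444 0.0566 0.0891] yaw -0.901 w 0.498 F [-0.  -1.  -0.5] t 33.775 q [ 0.07 -0.01  2.23  0.    0.92  0.97]
  rotvec(tool) [-0.004 -0.001  0.002]  then shift(tool) [-0.0011  0.0621 -0.0003]
```

Request:
jog_arm(increments=[[-0.001, 0.01, 0, -0.004, 0, 0.002, 0.5], [0, 0.018, 0, 0, 0, 0, 0.5], [0, 0.018, 0, 0, 0, 0, 0.5], [0, 0.01, 0, 0, 0, 0, 0.5], [0, 0, 0, 0, 0, 0, 0.5], [0, 0, 0, 0, 0, 0, 0.5]])

```text
time: 34.52
tool_pos: [0.4436, 0.0577, 0.0299]
tcp_rot: [-1.454, 0.704, -0.702]
wrist_force: [-0.2, -0.9, 0.1]
width: 0.5
```

```bash
python3 -c "
from h import *
go(.4435,.0573,.027,-.9)"
```

```text
pos [0.4436 0.0577 0.0299] yaw -0.901 w 0.5 F [-0.2 -0.9  0.1] t 34.525 q [0.07 0.09 2.26 0.   0.79 0.97]
  rotvec(tool) [ 0.001 -0.001 -0.001]  then shift(tool) [ 0.0002  0.0029 -0.0003]
```

Request:
jog_arm(increments=[[0, 0.001, 0, 0, 0, 0, 0.4], [0, 0, 0, 0, 0, 0, 0.3], [0, 0, 0, 0, 0, 0, 0.2], [0, 0, 0, 0, 0, 0, 0.1], [0, 0, 0, 0, 0, 0, 0.05], [0, 0, 0, 0, 0, 0, 0.05], [0, 0, 0, 0, 0, 0, 0.05]])

```text
time: 35.4
tool_pos: [0.4449, 0.0578, 0.0303]
tcp_rot: [-1.453, 0.702, -0.704]
wrist_force: [0.7, 0.2, -1.3]
width: 0.269
```

Request:
jog_arm(increments=[[0, -0.005, 0, 0, 0, 0, 0.05], [0, -0.01, 0, 0, 0, 0, 0.05], [0, -0.02, 0, 0, 0, 0, 0.05], [0, -0.025, 0, 0, 0, 0, 0.05], [0, -0.025, 0, 0, 0, 0, 0.05], [0, -0.02, 0, 0, 0, 0, 0.05], [0, -0.01, 0, 0, 0, 0, 0.05], [0, 0, 0, 0, 0, 0, 0.05]])

```text
time: 36.4
tool_pos: [0.445, 0.0577, 0.1528]
tcp_rot: [-1.451, 0.7, -0.706]
wrist_force: [-0.3, 0.4, -1.4]
width: 0.267
```

```bash
python3 -c "
from h import *
go(.641,-.0978,.14,-.9)"
```

```text
pos [0.445  0.0577 0.1528] yaw -0.901 w 0.267 F [-0.3  0.4 -1.4] t 36.4 q [ 0.07 -0.09  2.17  0.    1.06  0.97]
  rotvec(tool) [-0.004 -0.001  0.002]  then shift(tool) [0.2437 0.0128 0.0569]
```

Request:
jog_arm(increments=[[0.02, 0, 0.005, -0.004, 0, 0.002, 0.05], [0.035, 0, 0.008, 0, 0, 0, 0.05], [0.045, 0, 0.01, 0, 0, 0, 0.05], [0.045, 0, 0.01, 0, 0, 0, 0.05], [0.045, 0, 0.01, 0, 0, 0, 0.05], [0.035, 0, 0.009, 0, 0, 0, 0.05], [0.015, 0, 0.004, 0, 0, 0, 0.05], [0, 0.015, 0, 0, 0, 0, 0.05], [0, 0.015, 0, 0, 0, 0, 0.05], [0, 0, 0, 0, 0, 0, 0.05]])

```text
time: 37.65
tool_pos: [0.6407, -0.1045, 0.1071]
tcp_rot: [-1.46, 0.716, -0.69]
wrist_force: [-0.1, 0.2, 0.5]
width: 0.266
```

```bash
python3 -c "
from h import *
go(.641,-.0978,.06,-.9)"
```

```text
pos [ 0.6407 -0.1045  0.1071] yaw -0.9 w 0.266 F [-0.1  0.2  0.5] t 37.65 q [-0.2   0.34  1.77 -0.    1.04  0.7 ]
  rotvec(tool) [ 0.012 -0.    -0.012]  then shift(tool) [-0.0051  0.0471  0.0044]
```

Request:
jog_arm(increments=[[-0.003, 0, 0.003, 0.012, 0, -0.012, 0.05], [0, 0.01, 0, 0, 0, 0, 0.05], [0, 0.02, 0, 0, 0, 0, 0.05], [0, 0.015, 0, 0, 0, 0, 0.05], [0, 0, 0, 0, 0, 0, 0.05], [0, 0, 0, 0, 0, 0, 0.05]])

```text
time: 38.4
tool_pos: [0.6399, -0.0982, 0.0592]
tcp_rot: [-1.455, 0.7, -0.702]
wrist_force: [0.4, -0.5, 0.2]
width: 0.265
```

```bash
python3 -c "
from h import *
go(.641,-.0978,.0343,-.9)"
```

```text
pos [ 0.6399 -0.0982  0.0592] yaw -0.898 w 0.265 F [ 0.4 -0.5  0.2] t 38.4 q [-0.19  0.38  1.82 -0.    0.94  0.71]
  rotvec(tool) [-0.     0.002  0.001]  then shift(tool) [0.0003 0.0249 0.0011]
```

Request:
jog_arm(increments=[[0, 0.005, 0.001, 0, 0, 0, 0.05], [0, 0.008, 0, 0, 0, 0, 0.05], [0, 0.006, 0, 0, 0, 0, 0.05], [0, 0.002, 0, 0, 0, 0, 0.05], [0, 0, 0, 0, 0, 0, 0.05], [0, 0, 0, 0, 0, 0, 0.05]])

```text
time: 39.15
tool_pos: [0.6419, -0.0979, 0.0378]
tcp_rot: [-1.454, 0.699, -0.703]
wrist_force: [-0.3, -0.1, -0.5]
width: 0.269
```

```bash
python3 -c "
from h import *
go(.641,-.0978,.0343,-.9)
c=read_camera('scene');cv2.imwrite('pics/s6.png',cv2.resize(c['img'][190:280,240:360],None,fx=6,fy=6))"
```

```text
pos [ 0.6419 -0.0979  0.0378] yaw -0.898 w 0.269 F [-0.3 -0.1 -0.5] t 39.15 q [-0.19  0.41  1.83 -0.    0.9   0.71]
  rotvec(tool) [-0.002  0.002  0.002]  then shift(tool) [-0.0006  0.0035 -0.0006]
```

View pics/s6.png

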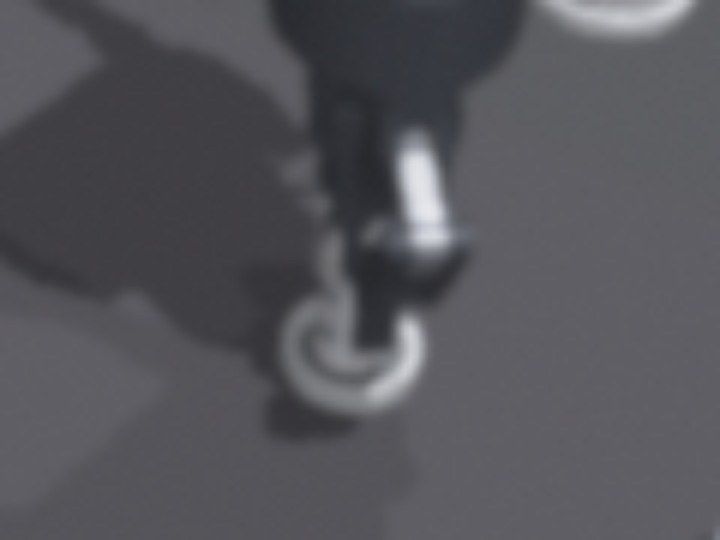

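Request:
jog_arm(increments=[[0, 0.002, 0, 0, 0, 0, 0.05], [0, 0.001, 0, 0, 0, 0, 0.05], [0, 0.001, 0, 0, 0, 0, 0.05], [0, 0.001, 0, 0, 0, 0, 0.05], [0, 0, 0, 0, 0, 0, 0.05], [0, 0, 0, 0, 0, 0, 0.05]])

```text
time: 39.95
tool_pos: [0.6427, -0.098, 0.0343]
tcp_rot: [-1.454, 0.698, -0.705]
wrist_force: [0.2, 0.3, -0.7]
width: 0.266
```

```bash
python3 -c "
from h import *
for i in range(4): go(.641,-.0978,.0343,-.9);read_camera('scene')"|grep pos
```

```text
pos [ 0.6427 -0.098   0.0343] yaw -0.898 w 0.266 F [ 0.2  0.3 -0.7] t 39.95 q [-0.19  0.41  1.83 -0.    0.9   0.71]
pos [ 0.6426 -0.098   0.0342] yaw -0.898 w 0.266 F [ 0.4  0.1 -0.5] t 40.0 q [-0.19  0.41  1.83 -0.    0.9   0.71]
pos [ 0.6426 -0.098   0.0342] yaw -0.898 w 0.266 F [ 0.8  0.4 -1.1] t 40.05 q [-0.19  0.41  1.83 -0.    0.9   0.71]
pos [ 0.6426 -0.098   0.0342] yaw -0.898 w 0.27 F [ 0.7  0.7 -0.1] t 40.1 q [-0.19  0.41  1.83 -0.    0.9   0.71]
```

One more small press to confirm contact, then release.

Request:
jog_arm(increments=[[-0.001, 0.001, 0, 0, 0, 0, 0.05], [0, 0.001, 0, 0, 0, 0, 0.05], [0, 0, 0, 0, 0, 0, 0.05], [0, 0, 0, 0, 0, 0, 0.05]])

```text
time: 40.65
tool_pos: [0.6427, -0.0979, 0.0341]
tcp_rot: [-1.454, 0.696, -0.706]
wrist_force: [0.0, -0.6, 0.1]
width: 0.269
```

Request:
jog_arm(increments=[[0, 0, 0, 0, 0, 0, 0.32], [0, 0, 0, 0, 0, 0, 0.4], [0, 0, 0, 0, 0, 0, 0.55], [0, 0, 0, 0, 0, 0, 0.6], [0, -0.01, 0, 0, 0, 0, 0.6], [0, -0.025, 0, 0, 0, 0, 0.6], [0, -0.03, 0, 0, 0, 0, 0.6], [0, -0.035, 0, 0, 0, 0, 0.6], [0, -0.04, 0, 0, 0, 0, 0.6], [0, -0.03, 0, 0, 0, 0, 0.6]])

```text
time: 41.9
tool_pos: [0.6398, -0.0971, 0.2083]
tcp_rot: [-1.456, 0.701, -0.701]
wrist_force: [-0.0, 0.1, -0.0]
width: 0.601
```

Request:
jog_arm(increments=[[0, -0.02, -0.03, 0, 0, 0, 0.6], [-0.03, 0, -0.04, 0, 0, 0, 0.6], [-0.04, 0, -0.04, 0, 0, 0, 0.6], [-0.04, 0, 0, 0, 0, 0, 0.6], [-0.03, 0, 0, 0, 0, 0, 0.6], [0, 0, 0, 0, 0, 0, 0.6], [0, 0, 0, 0, 0, 0, 0.6]])

```text
time: 42.78
tool_pos: [0.4659, -0.0571, 0.2388]
tcp_rot: [-1.451, 0.685, -0.717]
wrist_force: [0.2, 1.0, -0.2]
width: 0.599
```

```bash
python3 chk.py thin,slim,stout,broad scene top; python3 -c "
from h import *
go(.641,-.0978,.0343,-.9)
for n in('scene','top'):
  c=read_camera(n);cv2.imwrite(f'pics/s7{n}.png',cv2.resize(c['img'],None,fx=1.56,fy=1.56) if n=='scene' else cv2.resize(c['img'][110:300,90:430],None,fx=2.35,fy=2.35))"
```

```text
scene thin ztop 0.06419381639284516 obj [ 0.6447 -0.1014] cup [ 0.6432 -0.0973  0.0201]
scene slim ztop 0.054867295136666036 obj [0.546  0.3341] cup [0.5426 0.3405 0.0235]
scene stout ztop 0.04839822480966708 obj [ 0.5591 -0.3662] cup [ 0.5562 -0.3655  0.029 ]
scene broad ztop 0.04027938136450513 obj [0.6413 0.1391] cup [0.6369 0.1427 0.0329]
top thin few
top slim ztop 0.05542508408875402 obj [0.5404 0.3389] cup [0.5404 0.3422 0.0242]
top stout ztop 0.0484414726770912 obj [ 0.5545 -0.3643] cup [ 0.552  -0.3642  0.0289]
top broad ztop 0.04259393603067707 obj [0.6359 0.1432] cup [0.6353 0.1421 0.0334]
pos [ 0.466  -0.0573  0.2385] yaw -0.899 w 0.598 F [ 0.3 -0.3  0.3] t 42.875 q [-0.17 -0.14  2.05 -0.    1.22  0.73]
  rotvec(tool) [-0.011  0.001  0.016]  then shift(tool) [0.1405 0.2042 0.1119]
```

View pics/s7scene.png

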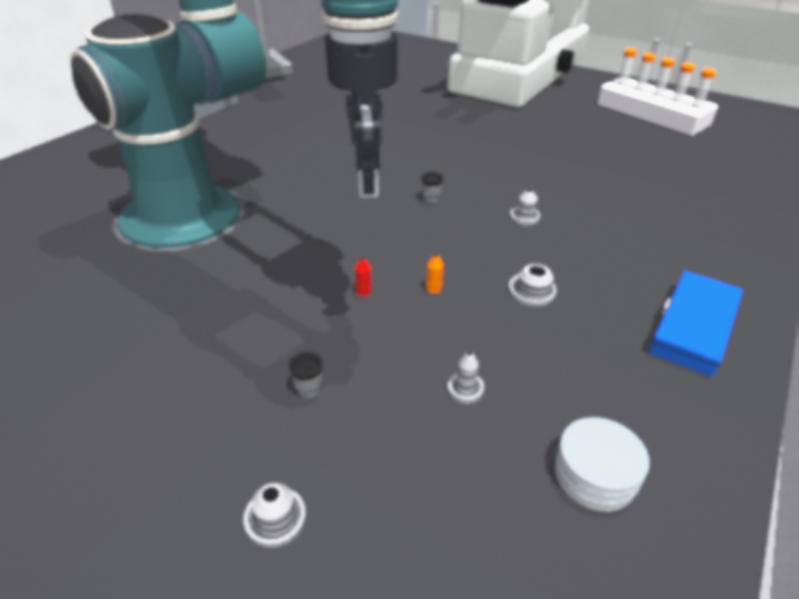

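View pics/s7top.png

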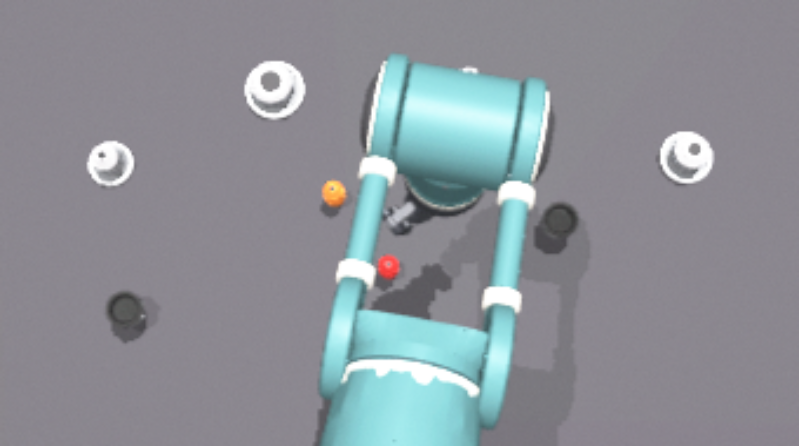

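```bash
python3 -c "
from workcell import bot
print(bot.finish_job())"
```

```text
the job is handed in; nothing more can be done
None
```

All four objectives are standing nose up in their own cups, and I handed the job in at about 43 s on the robot clock, against the 109 s limit. Each one was lowered onto the cup floor before I let go. I then raised the arm clear; it was touching nothing when I handed in.

| Objective | Offset from cup centre (limit 9 mm) | Seen by | Measured top height | Expected top height |
|---|---|---|---|---|
| thin | 2.6 mm | scene camera only | 64 mm | 66 mm |
| slim | 2–4 mm | both cameras | 55 mm | 56 mm |
| stout | 2–3 mm | both cameras | 48 mm | 48 mm |
| broad | 1–3 mm | both cameras | 40–43 mm | 40 mm |

- **Seating:** The thin and slim tops read 1–2 mm low at the end. Those two also read about that low from the scene camera before I moved them, so the change fits the 4 mm cup floor.
- **Other items:** Both eyepieces and the orange and red look-alikes appear where they started in the last pictures.
- **Disagreements and gaps:** The two cameras differed by about 5–6 mm in absolute position, so I aimed at roughly the midpoint and judged the offsets within each camera. The arm hid the thin cup from the top camera in the final check.

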